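# Gauge the height of the wooden block

## Robot

A 7-joint arm with a two-finger parallel gripper is mounted at the origin on the work surface. World frame = base frame: x ahead of the robot, y to its left, z up, the work surface at z = 0. Lengths are in m, angles in rad, forces in N, time in s.
With the tool pointing down it reaches from about 0.425 to 0.875 m from the base axis. Payload 4.7 kg.
Tool frame: the origin (TCP) lies midway between the tips of the shut fingers; the grasp point (between the pads) lies 19 mm behind it; z points along the fingers, y is the line along which they close (so a half turn about z gives the same grasp; the last joint's range is limited). The gripper opens to 87 mm and grips with 3 to 60 N. Pads are 19 mm wide; open, the fingers measure 117 mm over their backs; the gripper's body (75 mm by 190 mm) begins 51 mm behind the grasp point.
Start: joints at [1.331, 0.321, -0.07, 1.45, 0.023, 1.371, -0.057], TCP at [0.163, -0.629, 0.223] pointing down, gripper open.
Joint ranges: [-2.86, 2.86], [-0.3, 2.09], [-1.38, 1.24], [0.06, 2.45], [-1.56, 4.7], [0.09, 2.05], [-2.69, 2.69]. Speed limits (rad/s): [2.57, 2.57, 3.14, 3.14, 3.14, 3.14, 3.14].

## Interface

Orientations are given as a rotation vector (axis times angle).
In Python, from cell import arm, viewer gives the robot as it stands. Calls block until the motion is done:
- arm.movep(position, orientation): joint-space move of the TCP to a pose.
- arm.line_to(position, orientation=None, vel=0.15, force_limit=None): straight line of the TCP; orientation=None keeps the orientation; vel is the mean speed in m/s. With force_limit (N) it stops when the force on the tool has changed by that much, and returns True; else False.
- arm.set_joints(angles): joint-space move.
- arm.grip(opening, newtons=None): finger opening in m; newtons is the grip in N (None keeps the last); returns when the fingers have stopped.
- arm.pause(seconds).
- arm.ik(position, orientation): joint angles nearest the present ones, or None.
- viewer.camera(name): name is "scene" or "top"; returns (picture, depth): 384x512x3 uint8, red, green, blue; 384x512 float32, m along the optical axis (not along the pixel's ray), 0 where there is no reading.
- viewer.calibration(name): a dict with "fx", "fy", "cx", "cy" (pixels), "cam_to_world" (4x4, takes a point from camera to world coordinates). Camera axes: x right, y up, looking along -z (the intrinsics and any distortion apply to the point x, -y, -z); pixel columns grow to the right and rows downward; lengths in m; the calibration is good to about 2 mm. A picture is of the moment at which its call begins. calibration takes no time and is no camera call.
A pose or a line that the arm cannot do raises arm.MotionError and nothing moves.
- arm.close_job(): hands the job in; it is judged then, once.
Readings, each from a call of its own:
- arm.current_time_s(): time.
- arm.current_joints(): joint angles.
- arm.current_joint_vel(): joint speeds.
- arm.current_tau(): joint torques, N m.
- arm.current_eef_pos(): TCP position.
- arm.current_tool_rot(): TCP orientation.
- arm.current_ft_force(): force on the tool from outside, world axes, zero at the start.
- arm.current_wrist_torque(): the same for the moment, N m.
- arm.current_gripper_width(): finger opening in m.
- arm.current_finger_force(): force on a finger pad.
Only numpy, scipy, OpenCV 4.12 (cv2) and the standard library are available. Lean on these libraries where they do the work, as an engineer would, in place of code of your own. Each camera call takes 0.05 s, during which the arm holds its last target. There are 200 camera calls.

## Task

Measure the square wooden block (not the long strip or the round rod) with the bridge gauge: lift the gauge by its black handle and lower it gently over the block, without dropping it, so that its two legs straddle the block and stand flat on the table and its sprung foot rests near the middle of the block's top. Let go and leave the gauge standing there; do not push the block out of its place.

Things in the scene. Friction and masses are not known exactly. Their poses are not given: they have to be found in the camera images.
- gauge_grip (a point): Centre of the gauge's upright square black handle, the point to grasp, 95 mm above the undersides of the gauge's legs (and so above the table when it stands). Handle 26 x 26 mm, 50 mm tall (67 to 117 mm above the legs' undersides); its flat sides face along x and y. z up, y along the beam. The foot hangs straight below this point.
- gauge: Loose aluminium bridge gauge, 0.4 kg, a beam on two flat legs. Origin midway between the legs, level with their undersides; z up, y along the beam. Beam 124 mm long (y), 30 mm wide, 55 to 67 mm up. The legs, at its ends, are 12 mm thick (y), 50 mm wide (x), with 100 mm free between them. Round brass foot 24 mm across below its middle.
- gauge_foot (a joint): How far the sprung foot is pushed up, in m: 0 (hanging fully down, as at the start) to 0.044. At 0 its underside is 4 mm above the legs' undersides, so with the gauge standing over a part it reads the part's height less 4 mm. The spring pushes down with only about 1 N: the gauge's own weight seats it.
- block_center (a point): Centre (15 mm up) of the loose square block of bare wood, 40 x 40 mm, 30 mm tall, 35 g; x, y along its sides. One of three bare wood pieces, centres over 100 mm apart, in any order; the others: a flat strip 90 x 22 x 14 mm and an upright round rod, 32 mm across, 42 mm tall. The gauge's legs have free room around it, turned any way; things near its path are under 60 mm tall.

How it is judged:
By the outcome, as a careful person would: the job done as asked, in the order asked, and still so for the second after the job is handed in, with the robot touching nothing.
It also fails if it takes over 42 s, if anything falls off the work surface, if the arm or the gripper's body presses on something with over 40 N, if the wrist force passes 120 N, or if a joint passes its speed limit or range.

## Working session

There is one attempt and no reset: what is moved stays moved. The work goes in short steps, each a Python script; the robot and the scene stay as the last script left them, time stands still between calls to the robot, and variables do not carry over. Pictures are saved under pics/ and viewed, at most 10 in all, crops included, and the job is handed in when it is done.

```bash
mkdir -p pics
python3 - <<'E'
from cell import arm, viewer
import cv2, numpy as np
for n in ("top","scene"):
    p,d=viewer.camera(n); cv2.imwrite(f"pics/{n}0.png",p[:,:,::-1]); np.savez(f"{n}0.npz",p=p,d=d)
    c=viewer.calibration(n); print({k:(np.round(v,4).tolist()) for k,v in c.items()}, (d>0).mean())
print(arm.current_tool_rot(),arm.current_time_s())
E
```

```text
{'fx': 363.1189, 'fy': 363.1189, 'cx': 251.0832, 'cy': 184.4773, 'cam_to_world': [[-0.0024, 0.9875, -0.1577, 0.4164], [-1.0, -0.0023, 0.0006, 0.044], [0.0002, 0.1577, 0.9875, 0.8789], [0.0, 0.0, 0.0, 1.0]]} 0.9962565104166666
{'fx': 460.1484, 'fy': 460.1484, 'cx': 243.099, 'cy': 194.3526, 'cam_to_world': [[0.3612, -0.7382, 0.5697, 1.1497], [0.9324, 0.2783, -0.2305, -0.212], [0.0116, 0.6145, 0.7888, 0.9312], [0.0, 0.0, 0.0, 1.0]]} 0.9959157307942709
[-3.11469152e+00 -3.97394763e-01  4.72475903e-04] 0.1
```

View pics/top0.png

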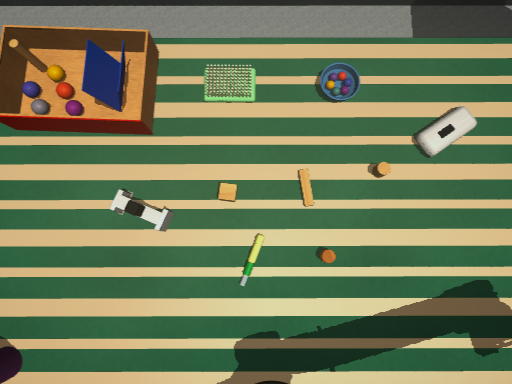

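View pics/scene0.png

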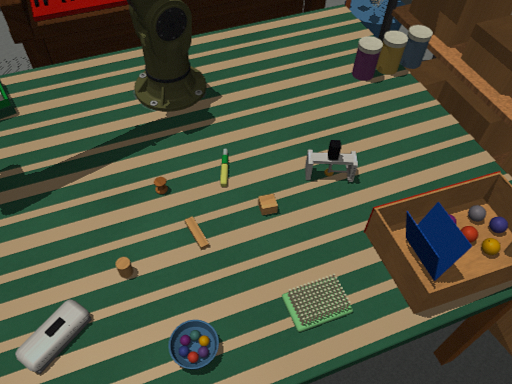

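The top view shows the block at about (228,191), the gauge at (141,209) with its handle at (135,208), the strip at (306,187) and the rod at (381,170). The scene view shows the block at (268,205) and the handle at (335,149).

```bash
cat > h.py <<'E'
import numpy as np, cv2
from cell import arm, viewer
def cloud(n,p=None,d=None):
    if d is None: p,d=viewer.camera(n)
    c=viewer.calibration(n); v,u=np.mgrid[:384,:512]
    P=np.stack([(u-c["cx"])/c["fx"]*d,-(v-c["cy"])/c["fy"]*d,-d,np.ones_like(d)],-1)@np.array(c["cam_to_world"]).T
    P[d==0]=np.nan
    return p,P[...,:3]
def rect(P,uv,r,z0,z1,name):
    u,v=uv; Q=P[v-r:v+r,u-r:u+r].reshape(-1,3)
    Q=Q[(Q[:,2]>z0)&(Q[:,2]<z1)]
    if len(Q)<4: print(name,"few",len(Q)); return
    c,s,a=cv2.minAreaRect((Q[:,:2]*1000).astype(np.float32))
    print(name,len(Q),"rect",np.round(c,1),np.round(s,1),round(a,1),"mean",np.round(Q.mean(0)*1000,1),"med z",round(np.median(Q[:,2])*1000,1))
    return Q
E
python3 - <<'E'
from h import *
for n,b,g in (("top",(228,191),(141,209)),("scene",(268,205),(333,162))):
    z=np.load(n+"0.npz"); p,P=cloud(n,z["p"],z["d"])
    rect(P,b,20,-.02,.012,n+" table")
    rect(P,b,20,.024,.036,n+" block")
    rect(P,g,42,.058,.075,n+" beam")
    rect(P,g,42,.109,.125,n+" handle top")
    rect(P,g,42,.075,.108,n+" handle side")
    u,v=g; H=np.nan_to_num(P[v-42:v+42,u-42:u+42,2]); C=p[v-42:v+42,u-42:u+42]
    hm=cv2.applyColorMap(np.clip(H*2000,0,255).astype(np.uint8),cv2.COLORMAP_JET)
    cv2.imwrite(f"pics/{n}1.png",cv2.resize(np.hstack([C[:,:,::-1],hm]),(800,400),interpolation=cv2.INTER_NEAREST))
E
```

```text
top table 1294 rect [542.6 101.5] [96.1 97.3] 90.0 mean [542.8 101.2   0.7] med z 0.6
top block 286 rect [535.9  99. ] [39.8 39.9] 83.1 mean [535.5  98.8  30.4] med z 30.5
top beam 638 rect [490.4 294.8] [124.3  49.3] 66.5 mean [488.9 290.5  67.2] med z 67.3
top handle top 158 rect [490.5 294.9] [27.  25.9] 67.0 mean [490.3 294.  117. ] med z 117.3
top handle side 61 rect [489.2 285.1] [28.7 12.7] 2.4 mean [486.4 284.1  91.8] med z 93.2
scene table 1308 rect [527.3 108.7] [102.1 129.8] 68.4 mean [5.296e+02 1.056e+02 3.000e-01] med z 0.1
scene block 226 rect [539.7 101.7] [41.4 42.5] 79.5 mean [540.2 100.7  29.5] med z 29.6
scene beam 505 rect [493.5 297.4] [124.2  51. ] 66.7 mean [496.5 295.   66. ] med z 66.3
scene handle top 99 rect [493.1 297.7] [25.5 30. ] 69.7 mean [495.  296.4 115.6] med z 116.2
scene handle side 116 rect [498.3 289.6] [32.1 19.1] 29.9 mean [501.3 291.7  91.7] med z 91.7
```

View pics/top1.png

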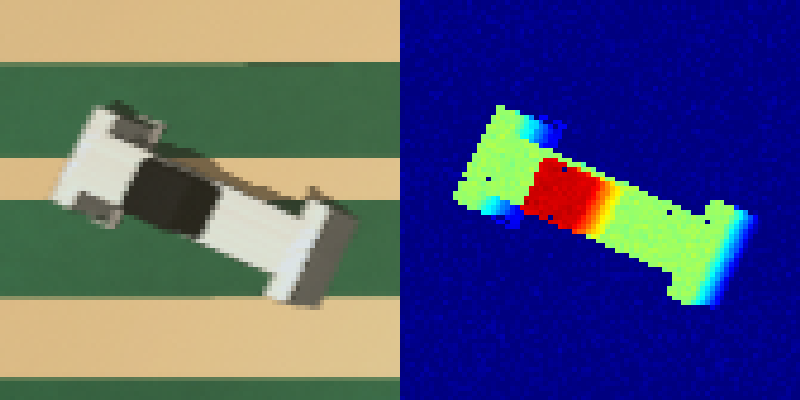

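Both views agree to about 3 mm. The gauge is at (0.492, 0.296) with its beam at 66.5°. The block is at (0.538, 0.1), its sides at about 82°. Next: grasp and lift.

```bash
cat >> h.py <<'E'
def rot(phi):  # tool down, tool y along heading phi (deg)
    a=np.radians((phi+90)/2); r=np.pi*.99999*np.array([np.cos(a),np.sin(a),0]); return r
E
python3 - <<'E'
from h import *
G=np.array([.492,.296]); best=None
for phi in (66.5,156.5,246.5,336.5):
    q=[arm.ik([*G,.20],rot(phi)),arm.ik([*G,.077],rot(phi)),arm.ik([.538,.1,.2],rot(phi+15.5)),arm.ik([.538,.1,.077],rot(phi+15.5))]
    if any(x is None for x in q): print(phi,"none"); continue
    m=max(abs(x[6]) for x in q); print(phi,np.round(q,2).tolist())
    if best is None or m<best[0]: best=(m,phi)
phi=best[1]; print("phi",phi)
arm.movep([*G,.20],rot(phi)); print(arm.current_time_s())
print(arm.line_to([*G,.078],vel=.1,force_limit=8), arm.current_eef_pos())
print(arm.grip(.0,25), arm.current_gripper_width(),arm.current_finger_force())
arm.line_to([*G,.18],vel=.1)
print(arm.current_gripper_width(),arm.current_ft_force(),arm.current_time_s(),arm.current_eef_pos())
for n in ("top","scene"):
    p,d=viewer.camera(n); cv2.imwrite(f"pics/{n}2.png",p[:,:,::-1]); np.savez(n+"2.npz",p=p,d=d)
E
```

```text
66.5 [[0.07, 0.25, -0.76, 1.65, 0.18, 1.31, 0.44], [0.24, 0.47, -1.01, 1.78, 0.44, 1.13, 0.24], [0.67, 0.24, -1.03, 1.71, 0.21, 1.31, 1.03], [0.63, 0.4, -1.02, 1.85, 0.38, 1.1, 0.9]]
156.5 [[0.37, 0.39, -1.18, 1.65, 0.36, 1.35, 1.87], [0.34, 0.56, -1.18, 1.78, 0.56, 1.18, 1.73], [0.78, 0.3, -1.18, 1.71, 0.28, 1.32, 2.55], [0.74, 0.49, -1.17, 1.85, 0.49, 1.14, 2.39]]
246.5 [[-1.02, 0.18, 0.49, 1.69, -0.09, 1.29, -2.49], [-0.19, 0.31, -0.46, 1.8, 0.16, 1.07, -2.69], [0.71, 0.26, -1.08, 1.71, 0.23, 1.31, -2.12], [0.58, 0.37, -0.95, 1.85, 0.34, 1.09, -2.21]]
336.5 [[0.29, 0.33, -1.06, 1.65, 0.3, 1.34, -1.22], [0.38, 0.62, -1.25, 1.78, 0.63, 1.22, -1.46], [0.55, 0.2, -0.87, 1.72, 0.16, 1.3, -0.5], [0.65, 0.41, -1.04, 1.85, 0.4, 1.11, -0.68]]
phi 66.5
3.525
False [0.49249827 0.29637549 0.0787558 ]
False 0.025546840378421483 24.99999458435923
0.02569673789726549 [-0.07209304 -0.36859678 -5.64206321] 7.075 [0.49152063 0.29560492 0.17908845]
```

View pics/scene2.png

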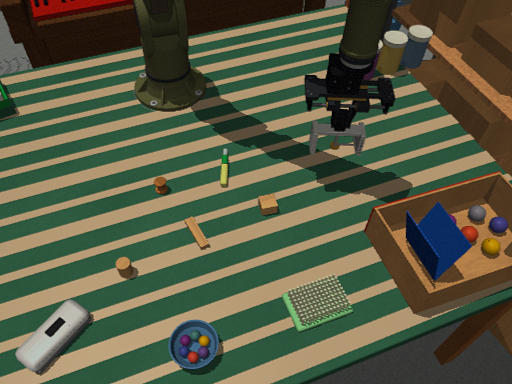

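View pics/top2.png

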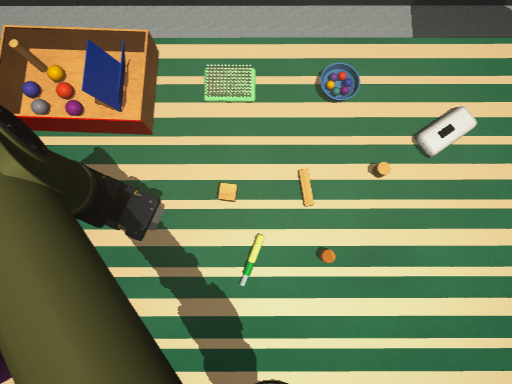

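The gauge is held level in the gripper and the block hasn't moved. Next I carry it over the block and check it from the scene camera.

Run:
```python
from h import *
B=np.array([.538,.1003])
arm.line_to([*B,.18],rot(82),vel=.12)
print(arm.current_time_s(),arm.current_eef_pos(),arm.current_ft_force())
arm.pause(.3)
p,P=cloud("scene"); cv2.imwrite("pics/scene3.png",cv2.resize(p[80:280,160:380,::-1],(660,600)))
C=p.astype(int); bright=(C.min(2)>110)&(C.max(2)-C.min(2)<40)
Q=P[bright&(P[...,2]>.155)&(P[...,2]<.18)&(np.hypot(P[...,0]-B[0],P[...,1]-B[1])<.09)]
print(len(Q),cv2.minAreaRect((Q[:,:2]*1000).astype(np.float32)))
A=np.c_[Q[:,:2]-B,np.ones(len(Q))]; print("plane",np.linalg.lstsq(A,Q[:,2],rcond=None)[0])
```

```text
9.0 [0.53780157 0.10115718 0.1800448 ] [-0.0937317   0.19459185 -4.52497597]
6 ((517.1105346679688, 63.536922454833984), (32.20433807373047, 3.102092742919922), 51.913917541503906)
plane [ 0.8382423  -0.67315377  0.16156383]
```

View pics/scene3.png

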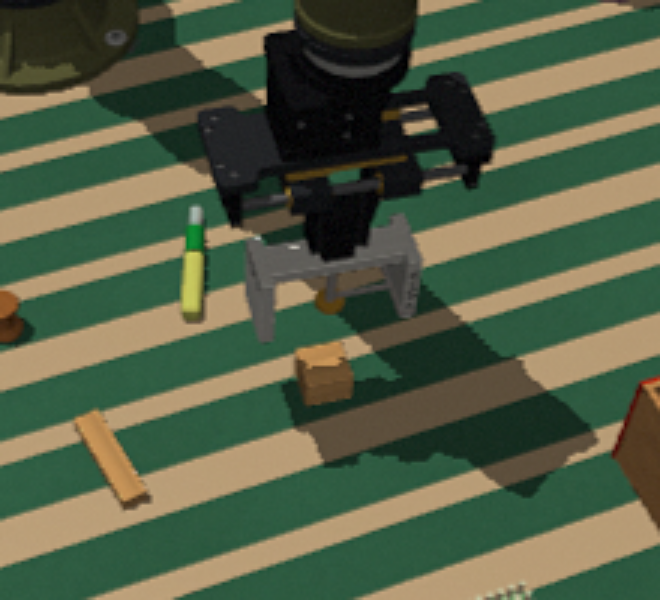

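The gauge hangs level and aligned above the block: foot at crop (330,298), block top at (323,357). The beam is in shadow, so I'll lower the brightness threshold for one check and then lower the gauge.

Run:
```python
from h import *
B=np.array([.538,.1003])
arm.line_to([*B,.135],vel=.1); arm.pause(.2)
zt=arm.current_eef_pos()[2]; off=zt-.0785
p,P=cloud("scene"); C=p.astype(int)
m=(C.max(2)-C.min(2)<22)&(C.min(2)>60)&(abs(P[...,2]-(.067+off))<.008)&(np.hypot(P[...,0]-B[0],P[...,1]-B[1])<.09)
Q=P[m]; print(len(Q),cv2.minAreaRect((Q[:,:2]*1000).astype(np.float32)),"mean",Q.mean(0))
A=np.c_[Q[:,:2]-B,np.ones(len(Q))]; print("plane",np.linalg.lstsq(A,Q[:,2],rcond=None)[0],"expect z",.067+off)
rect(P,(268,205),20,.024,.034,"block")
print(arm.current_eef_pos(),arm.current_ft_force(),arm.current_time_s())
```

```text
549 ((540.3303833007812, 100.95632934570312), (123.51112365722656, 50.74663543701172), 82.08895874023438) mean [0.54314351 0.0973906  0.12367217]
plane [-0.04540042  0.00844274  0.12393025] expect z 0.12434286699643972
block 210 rect [539.7 101.6] [41.1 42.2] 82.5 mean [541.8  99.9  29.3] med z 29.5
[0.53850617 0.10038466 0.13573116] [-0.62133588  0.2083492  -4.07475726] 10.2
```

It is centred within 1 mm and at 82°. Now I lower it gently until it touches, then release.

Run:
```python
from h import *
B=np.array([.538,.1003])
arm.line_to([*B,.088],vel=.06); print(arm.current_ft_force())
print(arm.line_to([*B,.074],vel=.012,force_limit=4), arm.current_eef_pos(),arm.current_ft_force(),arm.current_time_s())
arm.pause(.3)
arm.grip(.05); arm.pause(.2)
print(arm.current_finger_force(),arm.current_ft_force())
arm.grip(.08)
p=arm.current_eef_pos(); arm.line_to([p[0],p[1],.2],vel=.08)
arm.movep([.45,-.25,.25],rot(66.5)); print(arm.current_time_s())
for n in ("top","scene"):
    p,P=cloud(n); uv=(228,195) if n=="top" else (270,190)
    cv2.imwrite(f"pics/{n}4.png",cv2.resize(p[uv[1]-60:uv[1]+60,uv[0]-60:uv[0]+60,::-1],(600,600)))
    rect(P,uv,45,.058,.075,n+" beam"); rect(P,uv,45,.109,.125,n+" handle")
    Q=P[uv[1]-45:uv[1]+45,uv[0]-45:uv[0]+45].reshape(-1,3); Q=Q[abs(Q[:,2]-.067)<.006]
    print(np.linalg.lstsq(np.c_[Q[:,:2]-B,np.ones(len(Q))],Q[:,2],rcond=None)[0])
```

```text
[-0.40823435 -0.4703516  -2.51694723]
True [0.53817105 0.1004099  0.0779835 ] [-0.7676426   0.60854599  5.10445886] 11.95
0.0 [-0.12454415  0.66317418  0.22763157]
17.05
top beam 673 rect [536.3  99. ] [123.9  49.7] 82.0 mean [535.2  98.6  67.2] med z 67.4
top handle 148 rect [535.5  99.2] [25.7 25.9] 87.2 mean [535.6  98.8 116.8] med z 117.1
[0.00558896 0.00073443 0.06729838]
scene beam 593 rect [539.5 101.2] [124.2  51. ] 81.8 mean [542.2  99.3  66.1] med z 66.5
scene handle 113 rect [539.4 100.9] [26.6 26. ] 85.7 mean [541.  100.4 115.8] med z 116.1
[-0.02387514  0.00403826  0.06649791]
```

View pics/scene4.png

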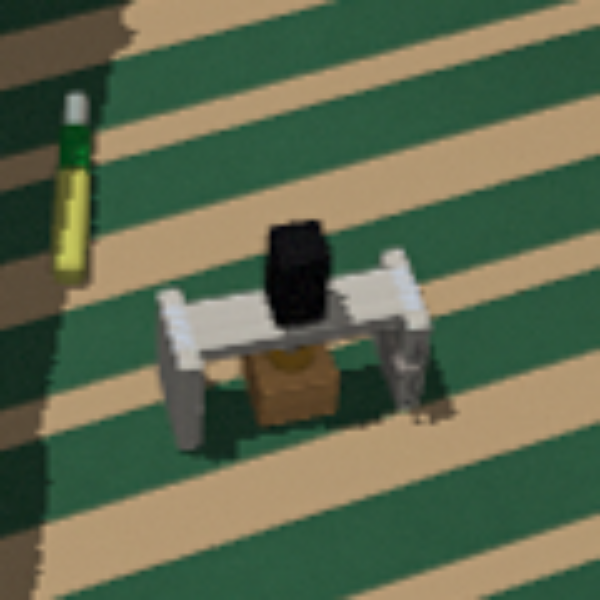

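View pics/top4.png

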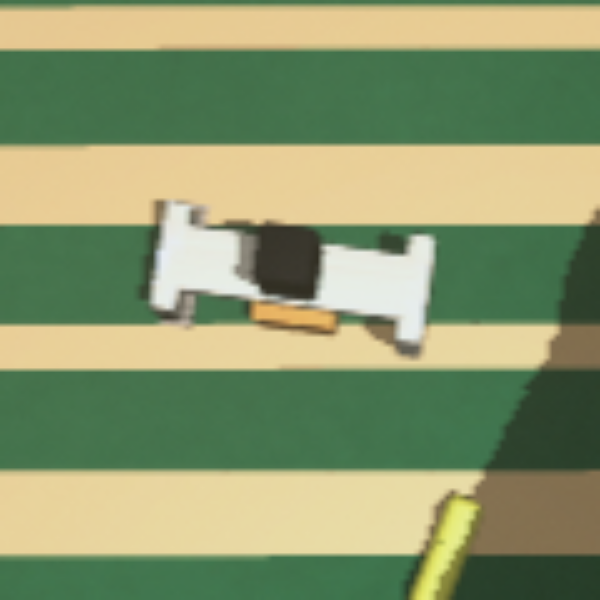

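Both views show the gauge standing flat, its beam top at 67 mm. It straddles the block, which hasn't moved, and the foot rests on the middle of the block's top.

```bash
python3 -c "
from cell import arm
print(arm.close_job())"
```

```text
the job is handed in; nothing more can be done
None
```

The job is handed in: the gauge stands flat over the square block with its foot centred to about 1 mm, the block was not pushed out of place, and the gripper was clear at about 17 s of the 42 s allowed.

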